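# Refit the microscope's stage plate

## Task

Put the stage plate back in the microscope: with the fingertips, push the loose black disc across the top of the foot until it drops into the round recess and lies flat and flush in it. Then push the stage clip by its knob round over the plate, all the way to its stop. Do not lift or tip up the plate, and leave the specimen box, bottle, thumbscrew and metal block where they are.

Things in the scene. Friction and masses are not known exactly. Their poses are not given: they have to be found in the camera images.
- scope: white stereo microscope foot, fixed. Origin at the centre of the underside of its rectangular working part, on the table; x and y along its sides, z up. Working part 210 (x) by 250 (y) by 36 mm high, flat top 36 mm above the table. On its -y side a narrower tail (130 mm wide) carries the fixed column at (0, -210) mm with focus block and head, up to about 370 mm high, all further to -y than -180 mm and turned away from the work
- recess (a point): centre of the floor of the round recess in the top of the foot: 64 mm diameter, 6 mm deep, edge chamfered 1 mm; it lies at (0, -30) mm in the foot's frame, its floor 30 mm above the table
- plate: the loose stage plate: black disc, 60 mm diameter, 6 mm thick, about 60 g, edges rounded 1 mm. Origin at the centre of its underside, z up. It starts lying flat on top of the foot, on the +y side of the recess and wholly outside it; seated, its top is flush with the foot's top
- clip (a joint): angle of the steel stage clip on its upright pivot (rad). At 0 the clip points along the foot's -y, parked beside the recess; the angle grows clockwise seen from above; at its stop, 1.57, it points along the foot's -x, over the middle of the recess. It starts between -0.3 and 0.35, turns with slight friction (about 0.6 N at the knob) and stays where it is left
- clip_pivot (a point): pivot axis of the clip, at the underside of its blade, 4 mm above the foot's top; at (70, -30) mm in the foot's frame. The blade is 10 mm wide, 2.5 mm thick and reaches 64 mm from the pivot, passing 4 mm above a flush plate
- clip_knob (a point): middle of the clip's upright knob: 10 mm diameter, 18 mm high, standing on the blade 55 mm from the pivot; its top is about 24 mm above the foot's top; this point is about 15 mm above the foot's top
- specimen_box: clear plastic box with a mineral in it, 32 by 32 by 24 mm, standing on the foot's top near its (-x, -y) corner; leave alone. Origin at the centre of the underside
- dropper: small amber bottle, 32 mm diameter, 55 mm high, on the table on the foot's -x side; leave alone. Origin at the centre of the underside
- thumbscrew: brass thumbscrew standing on its head, 26 mm diameter, 34 mm high, on the table on the foot's -x side; leave alone. Origin at the centre of the underside
- gauge_block: aluminium block 30 by 50 by 20 mm, on the table on the foot's +x side; leave alone. Origin at the centre of the underside
Things that resemble listed ones, but are neither listed nor needed, are in the scene too. Of the things like the plate, leave any that is turquoise; of the rest the larger one is meant.

How it is judged (in metres and radians):
On the way, in this order (a step that is already met when the one before it is completed fails the run):
1. the plate lies flat in the recess, the clip not yet over it (horizontal distance between plate and recess below 0.004 m and z of plate in the frame of recess below 0.002 m and angle between plate's own z axis and vertical below 0.06 rad and value of joint clip below 0.9 rad), for 0.2 s.
2. the clip is swung to its stop over the plate (value of joint clip above 1.42 rad), for 0.2 s.
At the end, for the whole second after the job is handed in: The plate lies in the recess, centred within 4 mm, its underside within 2 mm of the recess floor and tilted less than 0.06 rad, at rest; the clip is swung over it to at least 1.42 rad (stop at 1.57) (horizontal distance between plate and recess below 0.004 m and z of plate in the frame of recess below 0.002 m and angle between plate's own z axis and vertical below 0.06 rad and linear speed of plate below 0.02 m/s and value of joint clip above 1.42 rad); the robot touches nothing.
It fails at once if the plate is lifted (its underside's centre more than 12 mm above the foot's top) (z of plate in the frame of scope above 0.048 m).
It fails at once if the plate is tipped up by more than 0.5 rad (angle between plate's own z axis and vertical above 0.5 rad).
It fails at once if the plate is pushed off the foot (z of plate in the frame of scope below 0.02 m).
It fails at once if the specimen box, bottle, thumbscrew or metal block is moved by more than 20 mm (distance of any of specimen_box, dropper, thumbscrew, gauge_block from where it was at the start of the episode above 0.02 m).
It also fails if it takes over 51 s, if anything falls off the work surface, if the arm or the gripper's body presses on something with over 40 N, if the wrist force passes 120 N, or if a joint passes its speed limit or range.

## Robot

A 6-joint arm with a two-finger parallel gripper is mounted at the origin on the work surface. World frame = base frame: x ahead of the robot, y to its left, z up, the work surface at z = 0. Lengths are in mm, angles in rad, forces in N, time in s.
With the tool pointing down it reaches from about 400 to 925 mm from the base axis. Payload 12.5 kg.
Tool frame: the origin (TCP) lies on the front face of the gripper's body, between the roots of the fingers; the fingertips stand 78 mm ahead of it and the grasp point (between the pads) lies 59 mm ahead of it (env.nose_length is the distance from the TCP to the fingertips, in mm); z points along the fingers, y is the line along which they close (so a half turn about z gives the same grasp; the last joint's range is limited). The gripper opens to 95 mm and grips with 3 to 60 N. Pads are 20 mm wide; open, the fingers measure 119 mm over their backs; the gripper's body (75 mm by 180 mm) begins 59 mm behind the grasp point.
Start: joints at [1.008, 0.491, 1.559, -0, 1.092, -0.106], TCP at [275.657, 560.938, 292.261] pointing down, gripper open.
Joint ranges: [-3.1, 3.1], [-0.84, 2.19], [0.05, 2.79], [-1.13, 4.28], [0.06, 2.93], [-2.69, 2.69]. Speed limits (rad/s): [2.22, 2.22, 2.79, 3.14, 3.14, 3.14].

## Interface

Orientations are given as [roll, pitch, yaw] about the fixed x, y, z axes, in that order (R = Rz(yaw) Ry(pitch) Rx(roll)).
In Python, from cell import env gives the robot as it stands.
- The arm moves only by the tool jog_arm, never from a script. Its argument "motion" is a list of rows, each a list of 7 numbers: the turn, a rotation vector about the tool's x, y, z in degrees, then the shift along the tool's x, y, z in mm, then the finger opening in mm, from 0 to 95.1. In form: [[wx, wy, wz, x, y, z, hand], ...]. A call has 1 to 10 rows; each row shifts and turns the commanded pose from where the row before left it, along the tool's axes as they then stand; what a row does not reach is not made up. A row lasts 1/8 s, in which the tool goes at most 62.5 mm and 10.7 degrees, less where a joint would pass 70% of its speed; a pose out of reach is approached as far as the arm can. A call is refused whole if a number of a shift passes 62.5 or a number of a turn 10.7, either way. A call with a gripper value outside its range is refused whole. The fingers move at their own pace and stop on an object; the grip force is fixed at half the most. Time passes only in rows, so rows that do not move let the fingers close. It gives the time, the measured TCP pose, the force, the opening and the grip force at its end, in the units of the state.
- env.state(): the state, without advancing time (a new reading comes with each control period).
- env.read_camera(name): name is "scene" or "top"; returns a dict with "color" (400x640x3 uint8, red, green, blue), "z_map" (400x640 float32, mm along the optical axis (not along the pixel's ray), 0 where there is no reading), "camera_matrix" (3x3 intrinsics, pixels), "world_to_cam" (4x4, takes a point from world to camera coordinates). Camera axes: x right, y up, looking along -z (the intrinsics and any distortion apply to the point x, -y, -z); pixel columns grow to the right and rows downward; lengths in mm; the calibration is good to about 2 mm. A picture is of the moment at which its call begins.
- env.job_done(): hands the job in; it is judged then, once.
Trained networks look in the newest picture that a camera, given by its name, has taken for a name from the list of things; names that differ only in an ending like _2 or _b are one class to them, and where a whole thing is asked for, a point or a joint stands for the part that bears it (a point fixed in the world has none). Each returns a list of dicts, best first, with "score" (0 to 1); they miss things now and then, are a little off and sometimes report something else, mostly with a low value. They report only what shows in the picture. A call takes as long as a camera call. They do not tell look-alikes from the thing itself.
- env.recognise(camera, thing): "location" ([column, row] in pixels, amid what is visible of it).
The state is a dict: "t": time; "joints": joint angles; "qvel": joint speeds; "tau": joint torques, N m; "eef_pos": TCP position; "tcp_rot": TCP orientation; "ft_force": force on the tool from outside, world axes, zero at the start; "moment": the same for the moment, N m; "opening": opening from 0.0 (shut) to 1.0 (fully open); "grip_force": force on a finger pad.
Only numpy, scipy, OpenCV 4.12 (cv2) and the standard library are available. Lean on these libraries where they do the work, as an engineer would, in place of code of your own. Each camera call takes 0.05 s, during which the arm holds its last target. There are 200 camera calls.

## Working session

There is one attempt and no reset: what is moved stays moved. The work goes in short steps, Python scripts to look and compute and a tool call to move; the robot and the scene stay as the last step left them, time stands still between calls to the robot, and variables do not carry over. Pictures are saved under pics/ and viewed, at most 10 in all, crops included, and the job is handed in when it is done.

Besides the shell and the picture viewer there is one more tool, called after "Call:" as name(argument=value, ...), one argument or row to a line, values as JSON. jog_arm: Moves the arm, as the interface text tells. Its arguments: {"type":"object","properties":{"motion":{"type":"array"}},"required":["motion"]}

```bash
mkdir -p pics
cat > h.py <<'E'
from cell import env
import numpy as np, cv2
def world(c,uv,z=None):
    """pixel -> world; z: known height plane, else depth"""
    K=c["camera_matrix"];T=np.linalg.inv(c["world_to_cam"])
    u,v=uv; d=np.linalg.inv(K)@[u,v,1]; d=np.array([d[0],-d[1],-d[2]])
    if z is None: s=float(c["z_map"][int(round(v)),int(round(u))])
    else: s=(z-T[2,3])/(T[:3,:3]@d)[2]
    return T[:3,:3]@(d*s)+T[:3,3]
def pix(c,p):
    q=c["world_to_cam"]@np.r_[p,1]; q=c["camera_matrix"]@[q[0],-q[1],-q[2]]
    return q[:2]/q[2]
def save(c,n): cv2.imwrite(f"pics/{n}.png",c["color"][:,:,::-1])
E
python3 - <<'E'
from h import *
np.set_printoptions(precision=1,suppress=True)
for n in("top","scene"):
    c=env.read_camera(n); save(c,n+"0")
    print(n,np.linalg.inv(c["world_to_cam"])[:3,3])
    for t in("scope","plate","recess","clip","clip_pivot","clip_knob","specimen_box","dropper","thumbscrew","gauge_block"):
        for r in env.recognise(n,t)[:4]:
            print(t,round(r["score"],2),np.array(r["location"]),world(c,r["location"]))
print(env.state())
E
```

```text
top [421.4  48.9 696.5]
scope 0.68 [401.1 196.3] [ 577.3 -108.2   36.8]
plate 0.94 [207.7 183.1] [631.9 251.9   6.6]
plate 0.71 [282.3 207.5] [567.9 107.5  41.5]
plate 0.63 [247.  128.3] [740.7 175.1   7. ]
recess 0.96 [404.4 196.7] [ 575.9 -113.8   38. ]
recess 0.24 [377.8 263.2] [459.1 -51.7  55.6]
clip 0.56 [342.8 177.5] [617.1  -4.6  42.8]
clip 0.49 [403.2 197.1] [ 575.7 -112.    36. ]
clip_pivot 0.75 [342.9 178. ] [616.3  -4.8  42.6]
clip_knob 0.49 [341.7 179. ] [614.4  -2.4  42.9]
specimen_box 0.66 [375.4 261.2] [462.5 -47.7  57.3]
dropper 0.68 [375.8 299.8] [399.8 -42.5  57.1]
dropper 0.49 [374.9 259.8] [464.7 -46.5  61. ]
gauge_block 0.82 [295.2 151.2] [680.9  80.8  22.5]
scene [977.  485.5 520.8]
scope 0.64 [256.3 187.7] [562.  -78.1  36.9]
plate 0.83 [275.3 324.1] [742.2 180.2   6.7]
plate 0.81 [316.6 227.5] [572.7 102.4  44.5]
recess 0.59 [253.9 188.7] [567.3 -79.4  36.4]
clip 0.79 [259.6 212.6] [615.3  -3.1  43.9]
clip 0.46 [255.  188.7] [565.1 -78.5  35.7]
clip 0.42 [326.3 169.6] [404.8 -28.7  30.7]
clip_pivot 0.52 [264.2 214. ] [612.5   6.8  44.6]
clip_knob 0.64 [258.7 213. ] [615.3  -6.   41.4]
specimen_box 0.62 [298.5 164.4] [452.2 -67.1  48.5]
gauge_block 0.63 [263.  268.2] [688.4  90.   19.2]
gauge_block 0.38 [259.6 211.6] [613.6  -5.1  44.2]
{'t': 1.1, 'joints': array([ 1. ,  0.5,  1.6, -0. ,  1.1, -0.1]), 'qvel': array([ 0., -0.,  0., -0.,  0., -0.]), 'tau': array([  0. , -61.2, -25.8,   0.1,   0. ,  -0. ]), 'eef_pos': array([275.7, 560.9, 292.3]), 'tcp_rot': array([3.1, 0. , 2.7]), 'ft_force': array([-0.2,  0.9, -0.7]), 'moment': array([0., 0., 0.]), 'grip_force': 0.0, 'opening': 0.9979293225836902}
```

```bash
python3 -c "
import cv2
a=cv2.imread('pics/top0.png')[100:330,180:500];cv2.imwrite('pics/top0c.png',cv2.resize(a,None,fx=2.5,fy=2.5,interpolation=2))"
```

```text
(no output)
```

View pics/scene0.png

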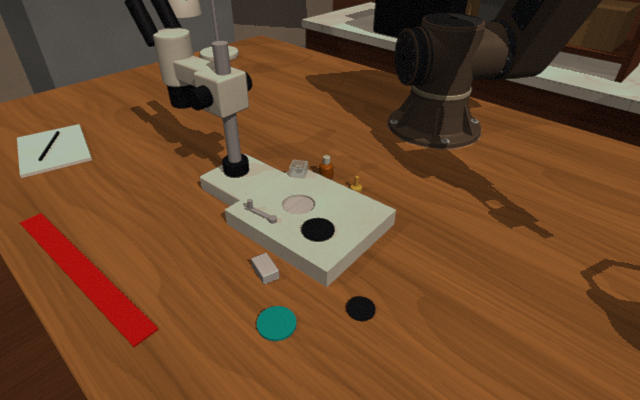

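View pics/top0c.png

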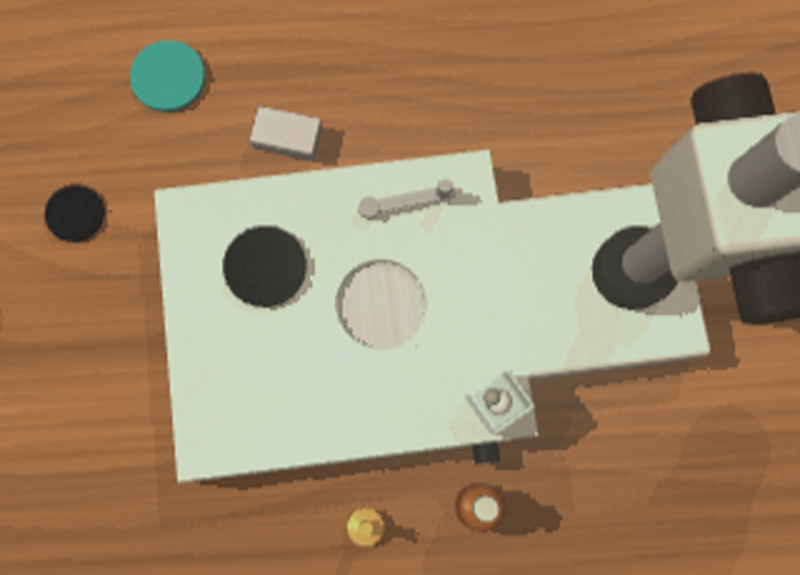

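The foot's +y points left in the top view. The plate is the black disc on the foot, at crop (265,266), and the recess is at (382,305). The clip pivot is at (369,208) and the knob at (445,188). The box is at (498,402). The smaller black disc and the turquoise disc lie on the table.

```bash
cat >> h.py <<'E'
def blob(m,uv):
    m=m.astype(np.uint8); n,l,s,c=cv2.connectedComponentsWithStats(m)
    k=1+np.argmin([np.hypot(*(c[i]-uv))+1e3*(s[i,4]<150) for i in range(1,n)]); return (l==k),s[k,4],c[k]
def dark(c,uv):return blob(c["color"].max(2)<60,uv)
E
python3 - <<'E'
from h import *
np.set_printoptions(precision=1,suppress=True)
for n,up,ur in(("top",(286,206),(333,222)),("scene",(318,229),(298,204))):
    c=env.read_camera(n)
    m,a,ce=dark(c,up); 
    def ell(m,z):
        cn=max(cv2.findContours(m.astype(np.uint8),0,1)[0],key=len); P=np.array([world(c,q,z)[:2] for q in cn[:,0].astype(float)])
        return cv2.minEnclosingCircle(P.astype(np.float32)),P.mean(0)
    print(n,"plate",a,ce,ell(m,42))
    col=c["color"].astype(int); d=col[...,1]-col[...,0]
    print(col[int(ur[1]),int(ur[0])],col[240,300] )
    m,a,ce=blob((d<5)&(col.min(2)>90),ur); print("recess",a,ce,ell(m,36))
    if n=="top":
        w=(d>5)&(col.min(2)>110);w,a,_=blob(w,(280,250))
        P=np.array([world(c,(u,v),36)[:2] for v,u in np.argwhere(w) if u<372])
        print(cv2.minAreaRect(P.astype(np.float32)))
        for nm,q,z in(("pivot",(327.6,183.2),48),("knob",(358,175),60)):print(nm,world(c,q,z),world(c,q))
        for nm,q in(("box",(379,260.5)),("drop",(374,303)),("screw",(326,311)),("block",(295,152))):print(nm,world(c,q))
E
```

```text
top plate 788 [285.4 206.3] (((569.7941284179688, 102.20662689208984), 28.872671127319336), array([569.9, 102. ]))
[202 196 180] [206 218 197]
recess 1030 [331.8 221.1] (((539.4632568359375, 20.24605369567871), 33.130706787109375), array([539.1,  20.1]))
((536.557373046875, 53.56561279296875), (209.31993103027344, 241.321044921875), 3.8484208583831787)
pivot [606.5  23.9  48. ] [607.4  23.8  44.7]
knob [615.  -30.5  60. ] [614.5 -30.3  61.7]
box [463.3 -53.7  58.2]
drop [394.9 -38.9  58.4]
screw [385.5  40.3  33.8]
block [679.6  81.3  21.5]
scene plate 599 [317.5 229.2] (((572.03173828125, 104.27117919921875), 30.79505157470703), array([572.3, 104.6]))
[165 151 138] [173 175 149]
recess 9142 [306.2 213.2] (((564.8712158203125, 7.263883113861084), 212.4358673095703), array([553.6,   8. ]))
```

```bash
cat >> h.py <<'E'
from scipy.spatial.transform import Rotation as R
def rows(x,y,z,yaw=None):
    """turn and shift still to go, in tool axes"""
    s=env.state(); Rm=R.from_euler("xyz",s["tcp_rot"]); print("at",np.round(s["eef_pos"],1),"rot deg",np.round(np.degrees(s["tcp_rot"]),1),"F",np.round(s["ft_force"],1),"t",s["t"])
    if yaw is not None:
        Rn=R.from_euler("xyz",[180,0,yaw],degrees=True); print("turn",np.round(np.degrees((Rm.inv()*Rn).as_rotvec()),1)); Rm=Rn
    print("shift",np.round(Rm.inv().apply(np.array([x,y,z])-s["eef_pos"]),1))
E
python3 -c "
from h import *
rows(589,154,160,69.6)"
```

```text
at [275.7 560.9 292.2] rot deg [180.   -0.  153.8] F [ 0.6  0.5 -0.2] t 1.2
turn [ 0.  -0.  84.2]
shift [-272.2  435.5  132.2]
```

Call:
jog_arm(
  motion=[
    [0, 0, 10.5, 0, 0, 0, 40],
    [0, 0, 10.5, 0, 0, 0, 40],
    [0, 0, 10.5, 0, 0, 0, 40],
    [0, 0, 10.5, 0, 0, 0, 40],
    [0, 0, 10.5, 0, 0, 0, 40],
    [0, 0, 10.5, 0, 0, 0, 40],
    [0, 0, 10.5, 0, 0, 0, 40],
    [0, 0, 10.5, 0, 0, 0, 40],
    [0, 0, 0, 0, 0, 0, 40],
  ],
)

```text
t: 2.33
eef_pos: [275.7, 560.9, 292.3]
tcp_rot: [3.142, -0.0, 1.22]
ft_force: [0.3, 0.9, 0.2]
opening: 0.423
grip_force: 0.0
```

Call:
jog_arm(
  motion=[
    [0, 0, 0, -27, 43.5, 10, 40],
    [0, 0, 0, -27, 43.5, 10, 40],
    [0, 0, 0, -27, 43.5, 10, 40],
    [0, 0, 0, -27, 43.5, 10, 40],
    [0, 0, 0, -27, 43.5, 10, 40],
    [0, 0, 0, -27, 43.5, 10, 40],
    [0, 0, 0, -27, 43.5, 10, 40],
    [0, 0, 0, -27, 43.5, 10, 40],
    [0, 0, 0, -27, 43.5, 10, 40],
    [0, 0, 0, -27, 43.5, 10, 40],
  ],
)

```text
t: 3.58
eef_pos: [591.9, 156.0, 192.0]
tcp_rot: [3.141, -0.0, 1.224]
ft_force: [-0.3, 1.0, 0.8]
opening: 0.42
grip_force: 0.0
```

```bash
python3 -c "
from h import *
rows(589,154,115.5,69.6);print(env.state()['opening']*95.1)"
```

```text
at [591.9 156.  192. ] rot deg [180.   -0.   70.1] F [-0.3  1.   0.8] t 3.575
turn [ 0.  -0.   0.5]
shift [-2.9 -2.  76.5]
39.90962094194264
```

Descend in steps, keeping the fingertips 1.5 mm over the foot, then check with a picture before pushing.

Call:
jog_arm(
  motion=[
    [0, 0, 0.5, -3, -2, 25, 40],
    [0, 0, 0, 0, 0, 25, 40],
    [0, 0, 0, 0, 0, 16, 40],
    [0, 0, 0, 0, 0, 7, 40],
    [0, 0, 0, 0, 0, 3.5, 40],
    [0, 0, 0, 0, 0, 0, 40],
  ],
)

```text
t: 4.32
eef_pos: [588.1, 155.5, 116.1]
tcp_rot: [3.141, -0.0, 1.211]
ft_force: [-0.1, 0.1, 0.3]
opening: 0.419
grip_force: 0.0
```

```bash
python3 -c "
from h import *
rows(551.5,53,115.5,69.6)
for n,k in(('top',(180,100)),('scene',(200,120))):
  c=env.read_camera(n); a=c['color'][k[1]:k[1]+200,k[0]:k[0]+240,::-1]; globals()[n]=cv2.resize(a,None,fx=1.66,fy=1.66,interpolation=2)
cv2.imwrite('pics/p1.png',np.hstack([top,scene]))"
```

```text
at [588.1 155.5 116.1] rot deg [180.   -0.   69.4] F [-0.1  0.1  0.3] t 4.325
turn [ 0.  -0.  -0.2]
shift [-108.9    1.4    0.6]
```

View pics/p1.png

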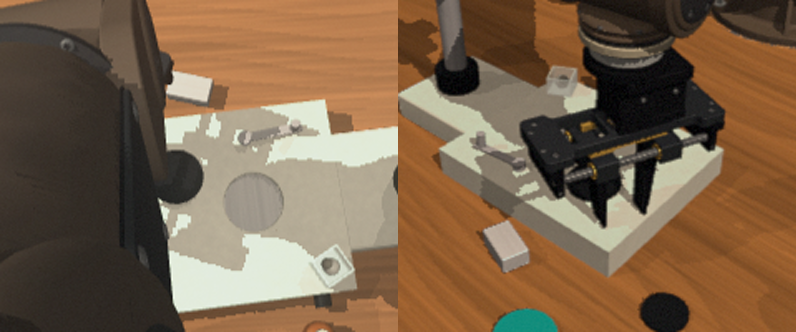

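The fingers stand on the +y side behind the plate, clear of it (scene panel, about (600,190)). The recess is clear in the top panel at (254,203). I'll push along tool -x to just short of the rim overlap.

Call:
jog_arm(
  motion=[
    [0, 0, -0.2, -10, 1.4, 0.5, 40],
    [0, 0, 0, -9, 0, 0, 40],
    [0, 0, 0, -9, 0, 0, 40],
    [0, 0, 0, -9, 0, 0, 40],
    [0, 0, 0, -9, 0, 0, 40],
    [0, 0, 0, -9, 0, 0, 40],
    [0, 0, 0, -9, 0, 0, 40],
    [0, 0, 0, -9, 0, 0, 40],
    [0, 0, 0, -7, 0, 0, 40],
    [0, 0, 0, 0, 0, 0, 40],
  ],
)

```text
t: 5.68
eef_pos: [561.1, 79.5, 115.2]
tcp_rot: [-3.141, 0.0, 1.213]
ft_force: [0.4, -0.3, 0.0]
opening: 0.418
grip_force: 0.0
```

```bash
python3 -c "
from h import *
rows(551.5,53,115.5,69.6)
for n,k in(('top',(260,130)),('scene',(220,140))):
  c=env.read_camera(n); a=c['color'][k[1]:k[1]+130,k[0]:k[0]+130,::-1]; globals()[n]=cv2.resize(a,None,fx=3,fy=3,interpolation=2)
cv2.imwrite('pics/p2.png',np.hstack([top,scene]))"
```

```text
at [561.1  79.5 115.2] rot deg [-180.     0.    69.5] F [ 0.4 -0.3  0. ] t 5.675
turn [-0.   0.  -0.1]
shift [-28.2   0.2  -0.3]
```

View pics/p2.png

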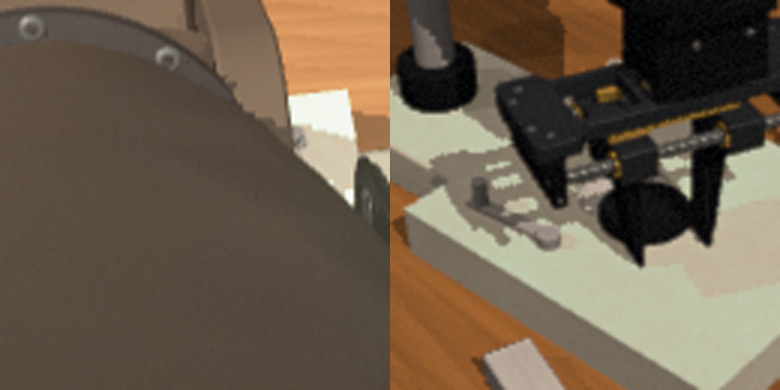

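The plate is cradled between both fingers (scene panel about (645,213)), still flat and partly over the recess at (595,190). I'll push on slowly.

Call:
jog_arm(
  motion=[
    [0, 0, 0, -6, 0, 0, 40],
    [0, 0, 0, -6, 0, 0, 40],
    [0, 0, 0, -6, 0, 0, 40],
    [0, 0, 0, -5, 0, 0, 40],
    [0, 0, 0, -4, 0, 0, 40],
    [0, 0, 0, -2, 0, 0, 40],
    [0, 0, 0, -2, 0, 0, 40],
    [0, 0, 0, 0, 0, 0, 40],
  ],
)

```text
t: 6.78
eef_pos: [550.4, 50.8, 115.2]
tcp_rot: [-3.142, -0.0, 1.213]
ft_force: [-0.4, -0.8, 0.6]
opening: 0.423
grip_force: 0.0
```

```bash
python3 -c "
from h import *
rows(550.6,50.5,115.5,69.6)
c=env.read_camera('scene'); a=c['color'][140:270,220:350,::-1]; 
cv2.imwrite('pics/p3.png',cv2.resize(a,None,fx=3.5,fy=3.5,interpolation=2))"
```

```text
at [550.4  50.8 115.2] rot deg [-180.    -0.    69.5] F [-0.4 -0.8  0.6] t 6.775
turn [-0.  -0.  -0.1]
shift [-0.2  0.3 -0.3]
```

View pics/p3.png

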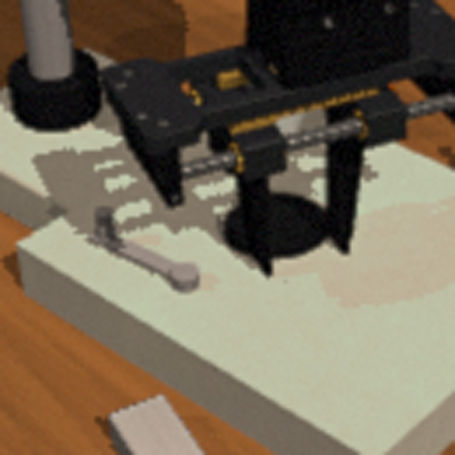

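```bash
cat > chk.py <<'E'
from h import *
c=env.read_camera('scene')
P=[]
for v in range(185,222):
    for u in range(275,325):
        if c["color"][v,u].max()<60 and c["z_map"][v,u]>0:
            p=world(c,(u,v))
            if 30<p[2]<48 and np.hypot(p[0]-539,p[1]-20)<45:P.append(p)
P=np.array(P);A=np.c_[P[:,:2]-[539,20],np.ones(len(P))];k=np.linalg.lstsq(A,P[:,2],rcond=None)[0]
print(len(P),"mean z",P[:,2].mean(),"plane",k,"extent",P.min(0),P.max(0))
W=np.array([world(c,(u,v)) for v,u in((240,300),(236,310),(230,345),(205,345))]);print("foot z",W.round(1))
E
python3 chk.py
```

```text
316 mean z 36.81454682174631 plane [1.73349655e-03 4.98511347e-02 3.64686837e+01] extent [510.9484499   -5.29117145  34.25002684] [573.8352434   63.68509574  47.63057353]
foot z [[610.   98.3  36.4]
 [590.8 103.8  36.8]
 [536.1 137.5  37.2]
 [480.7  90.   37.6]]
```

The plate's top reads about flush with the foot. I'll back off, rise and check from both cameras.

Call:
jog_arm(
  motion=[
    [0, 0, 0, 8, 0, 0, 40],
    [0, 0, 0, 7, 0, -15, 40],
    [0, 0, 0, 40, 0, -40, 20],
    [0, 0, 0, 60, 0, -30, 0],
    [0, 0, 0, 60, 0, 0, 0],
    [0, 0, 0, 60, 0, 0, 0],
    [0, 0, 0, 60, 0, 0, 0],
    [0, 0, 0, 0, 0, 0, 0],
  ],
)

```text
t: 7.88
eef_pos: [652.0, 327.7, 198.7]
tcp_rot: [3.141, -0.001, 1.218]
ft_force: [-1.3, -0.6, -1.1]
opening: 0.003
grip_force: 0.0
```

```bash
python3 chk.py; python3 -c "
from h import *
rows(551.5,53,115.5,69.6)
for n,k in(('top',(290,160)),('scene',(220,140))):
  c=env.read_camera(n); a=c['color'][k[1]:k[1]+100,k[0]:k[0]+110,::-1]; globals()[n]=cv2.resize(a,None,fx=3.6,fy=3.6,interpolation=2)
  m,ar,ce=dark(c,(332,221) if n=='top' else (298,204)); print(n,ar,ce,world(c,ce,36),world(c,ce))
cv2.imwrite('pics/p4.png',np.hstack([top,scene]))"
```

```text
453 mean z 36.39874175720034 plane [-5.24390032e-03  1.93868793e-03  3.63994589e+01] extent [509.75627518  -9.95950165  32.66568809] [569.56441015  52.81267558  38.64219829]
foot z [[610.4  98.7  37. ]
 [589.5 102.5  35.2]
 [722.7 284.8 241.8]
 [479.6  89.1  36.4]]
at [651.6 325.5 198.5] rot deg [180.   -0.   69.7] F [-0.8 -0.2  0.2] t 7.925
turn [ 0.  -0.   0.1]
shift [-290.3    1.2   83. ]
top 789 [331.17490494 221.58174905] [538.29070785  21.55300458  36.        ] [538.16902184  21.58146006  36.68736722]
scene 454 [298.37444934 204.11674009] [539.90342789  22.22309259  36.        ] [540.52680912  22.88388919  36.69148541]
```

View pics/p4.png

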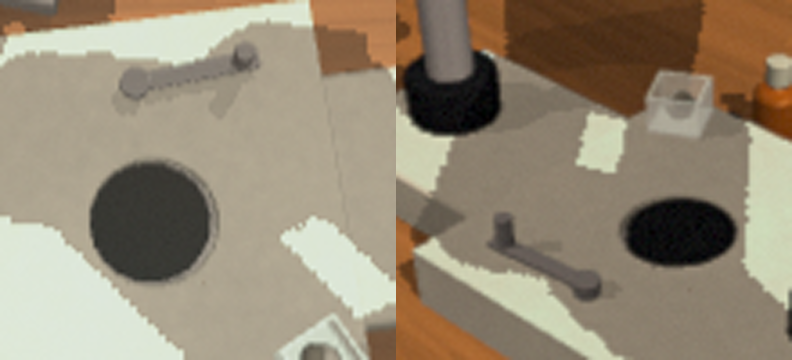

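The plate is seated flush: top-panel disc at (150,221), centre within 2 mm of the recess and top at about 36.5 mm. The clip is unmoved, with its knob at (244,52). Next I'll move the closed fingers to the +x side of the knob.

```bash
python3 -c "
from h import *
rows(641,-26,170,98.7)"
```

```text
at [651.7 323.2 198.7] rot deg [-180.     0.    69.5] F [-0.7 -1.2  0.1] t 8.025
turn [ -0.    0.  -29.2]
shift [-343.5  -63.4   28.7]
```

Call:
jog_arm(
  motion=[
    [0, 0, -9.7, 0, 0, 0, 0],
    [0, 0, -9.7, 0, 0, 0, 0],
    [0, 0, -9.7, 0, 0, 0, 0],
    [0, 0, 0, -50, -9, 4, 0],
    [0, 0, 0, -50, -9, 4, 0],
    [0, 0, 0, -50, -9, 4, 0],
    [0, 0, 0, -50, -9, 4, 0],
    [0, 0, 0, -50, -9, 4, 0],
    [0, 0, 0, -50, -9, 4, 0],
    [0, 0, 0, -43, -9, 4, 0],
  ],
)

```text
t: 9.28
eef_pos: [640.4, -28.2, 170.9]
tcp_rot: [3.141, 0.0, 1.719]
ft_force: [-0.1, 0.8, -0.3]
opening: 0.003
grip_force: 0.0
```

Call:
jog_arm(
  motion=[
    [0, 0, 0, 0, 0, 0, 0],
  ],
)

```text
t: 9.4
eef_pos: [640.5, -29.0, 170.7]
tcp_rot: [-3.142, 0.0, 1.716]
ft_force: [-0.0, 0.4, 0.2]
opening: 0.006
grip_force: 0.0
```

```bash
python3 -c "
from h import *
rows(641,-26,126,98.7)"
```

```text
at [640.5 -29.  170.7] rot deg [-180.     0.    98.3] F [-0.   0.4  0.2] t 9.4
turn [-0.   0.  -0.4]
shift [ 2.9  1.  44.7]
```

Call:
jog_arm(
  motion=[
    [0, 0, 0, 2, 1, 20, 0],
    [0, 0, 0, 0, 0, 18, 0],
    [0, 0, 0, 0, 0, 6.5, 0],
    [0, 0, 0, 0, 0, 0, 0],
  ],
)

```text
t: 9.9
eef_pos: [641.9, -22.8, 125.4]
tcp_rot: [-3.141, -0.0, 1.722]
ft_force: [-0.2, 0.9, 0.9]
opening: 0.007
grip_force: 0.0
```

```bash
python3 -c "
from h import *
s=env.state();print(s['eef_pos'],s['tcp_rot'],s['ft_force'])
piv=np.array([608,24.]);a=np.arctan2(*(s['eef_pos'][:2]-piv)[::-1]);print('polar',np.degrees(a),np.hypot(*(s['eef_pos'][:2]-piv)))
# arc waypoints, radius sqrt(55^2+17^2), 9 deg clockwise per row
p=s['eef_pos'][:2]-piv; Rm=R.from_euler('xyz',s['tcp_rot'])
th=np.radians(-9);q=np.array([[np.cos(th),-np.sin(th)],[np.sin(th),np.cos(th)]])@p
print('shift per 9deg row',Rm.inv().apply(np.r_[q-p,0]))
c=env.read_camera('scene'); a=c['color'][140:270,220:350,::-1]
cv2.imwrite('pics/p5.png',cv2.resize(a,None,fx=3.5,fy=3.5,interpolation=2))"
```

```text
[641.89232693 -22.75875385 125.39604775] [-3.14092675e+00 -2.84326043e-04  1.72169040e+00] [-0.19950202  0.89334733  0.88116728]
polar -54.064129006913056 57.75007261258139
shift per 9deg row [-3.51026282e+00 -8.35455252e+00  4.56525691e-03]
```

View pics/p5.png

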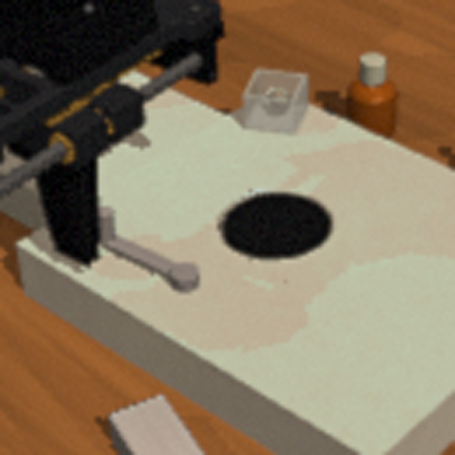

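The finger stands right beside the knob on its +x side (finger (80,205), knob (105,225)). I'll sweep along the arc in halves.

Call:
jog_arm(
  motion=[
    [0, 0, 0, -3.5, -8.4, -0.5, 0],
    [0, 0, 9, -2, -8.8, 0, 0],
    [0, 0, 9, -2, -8.8, 0, 0],
    [0, 0, 9, -2, -8.8, 0, 0],
    [0, 0, 9, -2, -8.8, 0, 0],
    [0, 0, 0, 0, 0, 0, 0],
  ],
)

```text
t: 10.7
eef_pos: [598.5, -32.8, 126.8]
tcp_rot: [3.141, -0.0, 1.094]
ft_force: [0.8, 0.2, -0.1]
opening: 0.003
grip_force: 0.0
```

```bash
cat > arc.py <<'E'
from h import *
s=env.state();piv=np.array([608,24.]);p=s['eef_pos'][:2]-piv
Rm=R.from_euler('xyz',s['tcp_rot']);print(s['eef_pos'],s['tcp_rot'],s['ft_force'])
print('polar',np.degrees(np.arctan2(p[1],p[0])),np.hypot(*p),'in tool',Rm.inv().apply(np.r_[p,0]))
c=env.read_camera('scene')
for r in env.recognise('scene','clip_knob')[:2]: print(r,world(c,r['location'],54))
save(c,'k')
E
python3 arc.py
```

```text
[598.54737908 -32.81861472 126.78435652] [ 3.14120836e+00 -1.75684448e-04  1.09397184e+00] [ 0.84625522  0.24667539 -0.06074809]
polar -99.44549653212253 57.59954010579805 in tool [-5.48192624e+01  1.76792387e+01 -2.83686486e-03]
{'location': [264.2, 206.5], 'score': 0.62} [605.29699837  -0.68267691  54.        ]
```

Call:
jog_arm(
  motion=[
    [0, 0, 9, -2, -8.8, 0.8, 0],
    [0, 0, 9, -2, -8.8, 0, 0],
    [0, 0, 9, -2, -8.8, 0, 0],
    [0, 0, 9, -2, -8.8, 0, 0],
    [0, 0, 9, -2, -8.8, 0, 0],
    [0, 0, 0, 0, 0, 0, 0],
  ],
)

```text
t: 11.55
eef_pos: [562.0, -8.7, 125.5]
tcp_rot: [-3.142, -0.0, 0.311]
ft_force: [-0.8, -0.0, -0.0]
opening: 0.005
grip_force: 0.0
```

```bash
python3 arc.py; python3 -c "
import cv2;a=cv2.imread('pics/k.png')[140:270,220:350];cv2.imwrite('pics/p6.png',cv2.resize(a,None,fx=3.5,fy=3.5,interpolation=2))"
```

```text
[561.98699984  -8.71858952 125.529432  ] [-3.14154523e+00 -1.87163439e-04  3.11428553e-01] [-0.76965727 -0.00379593 -0.03202595]
polar -144.58440536968865 56.45974037901064 in tool [-5.38252173e+01  1.70454728e+01 -1.08825202e-02]
{'location': [278.6, 210.4], 'score': 0.6} [594.54576873  27.10365199  54.        ]
```

View pics/p6.png

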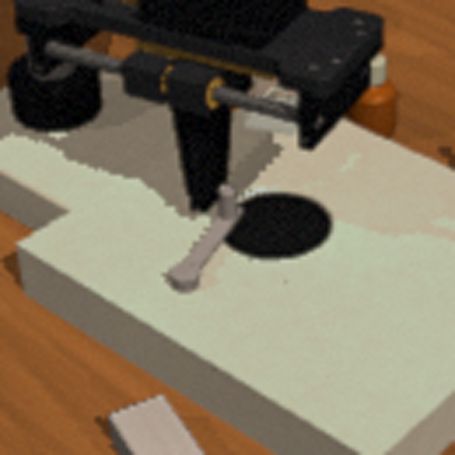

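The clip is partly over the plate and the knob (230,200) is against the finger. I'll continue more gently toward the stop.

Call:
jog_arm(
  motion=[
    [0, 0, 9, -2, -8.8, 0, 0],
    [0, 0, 5, -1.2, -4.8, 0, 0],
    [0, 0, 3, -0.7, -2.9, 0, 0],
    [0, 0, 3, -0.7, -2.9, 0, 0],
    [0, 0, 0, 0, 0, 0, 0],
  ],
)

```text
t: 12.28
eef_pos: [554.1, 9.0, 125.4]
tcp_rot: [-3.142, -0.0, -0.038]
ft_force: [0.8, -0.3, -0.3]
opening: 0.003
grip_force: 0.0
```

```bash
python3 arc.py; python3 -c "
import cv2;a=cv2.imread('pics/k.png')[140:270,220:350];cv2.imwrite('pics/p7.png',cv2.resize(a,None,fx=3.5,fy=3.5,interpolation=2))
from h import *
c=env.read_camera('scene')
yaw=np.radians(4);e=np.array([np.cos(yaw),np.sin(yaw)]);f=np.array([-e[1],e[0]])
for a in(1.2,1.3,1.42,1.5,1.57):
  d=-np.sin(a)*e-np.cos(a)*f; k=np.array([539,20.5])+70*e+55*d; print(a,(pix(c,[*k,60])-[220,140])*3.5)"
```

```text
[554.10549294   8.99108553 125.38506831] [-3.14152888e+00 -2.21536768e-04 -3.81066961e-02] [ 0.76491603 -0.25316628 -0.25989379]
polar -164.4381763663307 55.945378764806776 in tool [-5.32835781e+01  1.70512622e+01 -1.28917670e-02]
{'location': [282.9, 213.0], 'score': 0.45} [594.22380851  38.3648559   54.        ]
{'location': [263.0, 267.2], 'score': 0.33} [707.00505307 115.82377829  54.        ]
1.2 [222.05339239 188.82473733]
1.3 [231.25031786 191.03462761]
1.42 [241.71443327 194.41462826]
1.5 [248.28123258 197.09369731]
1.57 [253.72265211 199.70624706]
```

View pics/p7.png

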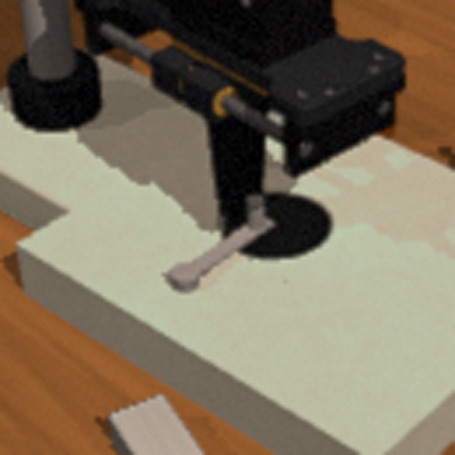

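The knob top at (258,198) is near the predicted 1.57 position, but there is no contact force yet. I'll nudge to feel the stop.

Call:
jog_arm(
  motion=[
    [0, 0, 0, 0, -1, 0, 0],
    [0, 0, 0, 0, 0, 0, 0],
  ],
)

```text
t: 12.68
eef_pos: [554.0, 9.8, 125.4]
tcp_rot: [3.141, -0.0, -0.041]
ft_force: [0.1, -5.0, -0.2]
opening: 0.003
grip_force: 2.4
```

Call:
jog_arm(
  motion=[
    [0, 0, 0, 0, -1, 0, 0],
    [0, 0, 0, 0, 0, 0, 0],
  ],
)

```text
t: 12.92
eef_pos: [554.0, 10.3, 125.4]
tcp_rot: [3.141, -0.0, -0.041]
ft_force: [-0.5, -9.9, -0.3]
opening: 0.006
grip_force: 5.0
```

Call:
jog_arm(
  motion=[
    [0, 0, 0, 0, -1, 0, 0],
    [0, 0, 0, 0, 0, 0, 0],
  ],
)

```text
t: 13.18
eef_pos: [554.1, 10.8, 125.4]
tcp_rot: [3.14, -0.0, -0.041]
ft_force: [-1.6, -14.7, 0.6]
opening: 0.006
grip_force: 7.5
```

The clip is firmly on its stop: force rises to 15 N with no further travel. I'll back off, rise and check once more.

Call:
jog_arm(
  motion=[
    [0, 0, 0, 0, 6, 0, 0],
    [0, 0, 0, 0, 10, 0, 0],
    [0, 0, 0, 0, 0, -30, 0],
    [0, 0, 0, 0, 0, -50, 0],
    [0, 0, 0, 0, 0, -50, 0],
    [0, 0, 0, 50, 0, -20, 0],
    [0, 0, 0, 50, 0, 0, 0],
    [0, 0, 0, 0, 0, 0, 0],
  ],
)

```text
t: 14.18
eef_pos: [655.1, -8.4, 274.8]
tcp_rot: [-3.141, -0.001, -0.041]
ft_force: [0.1, -0.0, -0.1]
opening: 0.004
grip_force: 0.0
```

```bash
python3 chk.py; python3 -c "
from h import *
rows(0,0,0)
for n,k in(('top',(290,160)),('scene',(220,140))):
  c=env.read_camera(n); a=c['color'][k[1]:k[1]+110,k[0]:k[0]+110,::-1]; globals()[n]=cv2.resize(a,None,fx=3.6,fy=3.6,interpolation=2)
cv2.imwrite('pics/p8.png',np.hstack([top,scene]))"
```

```text
325 mean z 36.426600058960005 plane [3.75492550e-03 9.63324096e-04 3.64265723e+01] extent [510.85770798  -5.63866196  33.44734309] [567.72778284  51.9346483   47.8724504 ]
foot z [[609.5  97.8  35.8]
 [590.1 103.   35.9]
 [535.9 137.4  37. ]
 [479.1  88.8  36. ]]
at [653.6  -8.2 274.5] rot deg [-1.8e+02  1.0e-01 -2.4e+00] F [ 0.6 -0.7  0.2] t 14.225
shift [-653.1   18.9  275.2]
```

View pics/p8.png

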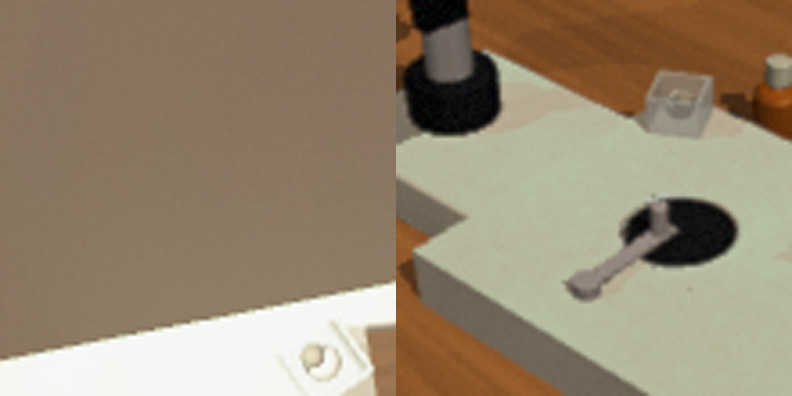

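The clip lies over the plate at its stop (knob at (659,215)), the plate is flush, and the robot is clear.

```bash
python3 -c "
from cell import env
print(env.job_done())"
```

```text
the job is handed in; nothing more can be done
None
```

The plate lies flush in the recess, the clip is pushed round to its stop over it, nothing else was touched, and the job was handed in at about 14 s; the hand-in returned no verdict.

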